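# Press a casting flask down onto the vacuum pad and hold it

## Robot

A 6-joint arm with a two-finger parallel gripper is mounted at the origin on the work surface. World frame = base frame: x ahead of the robot, y to its left, z up, the work surface at z = 0. Lengths are in mm, angles in rad, forces in N, time in s.
With the tool pointing down it reaches from about 350 to 975 mm from the base axis. Payload 7.1 kg.
Tool frame: the origin (TCP) lies at the very end of the fingers, on their centre line; the grasp point (between the pads) lies 19 mm behind it; z points along the fingers, y is the line along which they close (so a half turn about z gives the same grasp; the last joint's range is limited). The gripper opens to 88 mm and grips with 3 to 60 N. Pads are 20 mm wide; open, the fingers measure 115 mm over their backs; the gripper's body (75 mm by 178 mm) begins 61 mm behind the grasp point.
Start: joints at [-0.019, 0.423, 1.63, -0, 1.089, -0.019], TCP at [624.984, 0.026, 222.675] pointing down, gripper open.
Joint ranges: [-3, 3], [-0.9, 2.11], [0.09, 2.58], [-1.31, 4.45], [0.11, 2.69], [-2.54, 2.54]. Speed limits (rad/s): [2.39, 2.39, 3.01, 3.14, 3.14, 3.14].

## Interface

Orientations are given as a rotation vector (axis times angle).
In Python, from workcell import get_obs, get_image, job, models gives the robot as it stands.
- The arm moves only by the tool jog_arm, never from a script. Its argument "increments" is one flat list of numbers, 7 for each row, row after row: the turn, a rotation vector about the tool's x, y, z in degrees, then the shift along the tool's x, y, z in mm, then the opening in per cent of the stroke, from 0 (shut) to 100 (fully open). A call has 1 to 12 rows; each row shifts and turns the commanded pose from where the row before left it, along the tool's axes as they then stand; what a row does not reach is not made up. A row lasts 1/8 s, in which the tool goes at most 62.5 mm and 10.7 degrees, less where a joint would pass 70% of its speed; a pose out of reach is approached as far as the arm can. A call is refused whole if a number of a shift passes 62.5 or a number of a turn 10.7, either way. A call with a gripper value outside its range is refused whole. The fingers move at their own pace and stop on an object; the grip force is fixed at half the most. Time passes only in rows, so rows that do not move let the fingers close. It gives the time, the measured TCP pose, the force, the opening and the grip force at its end, in the units of the state.
- get_obs(): the state, without advancing time (a new reading comes with each control period).
- get_image(name): name is "scene" or "side" or "wrist"; returns a dict with "pixels" (480x640x3 uint8, blue, green, red), "depth" (480x640 float32, mm along the optical axis (not along the pixel's ray), 0 where there is no reading), "fx", "fy", "cx", "cy" (pixels), "cam_to_world" (4x4, takes a point from camera to world coordinates); the wrist camera has in their place "tool_from_camera" (4x4, takes a point from camera to tool coordinates, whose origin is the TCP and whose axes are the flange's). Camera axes: x right, y up, looking along -z (the intrinsics and any distortion apply to the point x, -y, -z); pixel columns grow to the right and rows downward; lengths in mm; the calibration is good to about 2 mm. A picture is of the moment at which its call begins: read the wrist's pose just before it.
- job.close_job(): hands the job in; it is judged then, once.
Trained networks look in the newest picture that a camera, given by its name, has taken for a name from the list of things; names that differ only in an ending like _2 or _b are one class to them, and where a whole thing is asked for, a point or a joint stands for the part that bears it (a point fixed in the world has none). Each returns a list of dicts, best first, with "p" (0 to 1); they miss things now and then, are a little off and sometimes report something else, mostly with a low value. They report only what shows in the picture. A call takes as long as a camera call. They do not tell look-alikes from the thing itself.
- models.look_for(target, camera): "centre" ([x, y, z] in mm, in world coordinates, good to about 4 mm: the middle of the surface that is visible of it).
- models.regions_of(target, camera): "region" (480x640 bool, what is visible of it).
The state is a dict: "t": time; "qpos": joint angles; "qvel": joint speeds; "joint_torque": joint torques, N m; "ee_pos": TCP position; "orientation": TCP orientation; "ft_force": force on the tool from outside, world axes, zero at the start; "moment": the same for the moment, N m; "width": finger opening in mm; "grasp_force": force on a finger pad.
Only numpy, scipy, OpenCV 4.12 (cv2) and the standard library are available. Lean on these libraries where they do the work, as an engineer would, in place of code of your own. Each camera call takes 0.05 s, during which the arm holds its last target. There are 200 camera calls.

## Task

The vacuum pump is running: take the one flask on the plaster-coloured board that fits the sprung ring of the casting table, lift it over and stand it upright in the ring, pour hole up. Push it down against the springs until you feel it land on the soft pad hidden underneath, keep leaning on it so that the pad is squeezed a few millimetres but not crushed flat, and finish while still holding it down like that. Leave the other flasks and the rubber base where they are.

Things in the scene. Friction and masses are not known exactly. Their poses are not given: they have to be found in the camera images.
- flask_center (a point): the flask to use, the middle-sized of three of equal height: a steel tube filled with set plaster, a plain cylinder 51 mm in diameter, 90 mm tall, 0.28 to 0.46 kg, upright on the board, a funnel-shaped pour hole in its top. The point is its centre, 45 mm above its foot; z is its axis, up. Grip it in its upper half: the foot goes into the ring and bolt heads stand around the ring
- ring_seat (a point): the seat of the casting table's sprung ring: the point on the ring's axis level with the four small lugs that carry the flask's foot, 130 mm above the bench when the ring is up; moves down with the ring; z is up. The bore is 55 mm in diameter and flares to 68 mm at the lip, 15 mm above the seat. Three bolt heads 47 mm from the axis stand 6 mm above the raised seat
- ring (a joint): how far the sprung ring is pushed down, in m: 0 raised, 0.022 the end of its travel. Its springs push up with about 5.7 N at 0 (they carry the flask without sinking) and 0.3 N more for every mm
- pad (a joint): squeeze in m of the silicone pad below the seat: 0 free, 0.010 flat. Its top lies 5 to 13 mm below the raised seat, different each time: the flask meets it after that much ring travel, and then feels 3.5 N more for every mm. A seal needs 1.5 mm or more (5 N on the pad); beyond 7.5 mm (26 N) it is being crushed. About 20 N in all from springs and pad is right at any height
- big_flask_center (a point): a bystander: a flask of the same make, 76 mm in diameter, 90 mm tall, on the board; too big for the ring. The point is its centre
- small_flask_center (a point): a bystander: a flask of the same make, 38 mm in diameter, 90 mm tall, on the board; too small for the ring. The point is its centre
- sprue_base_center (a point): a bystander: a low domed base of black rubber, 62 mm in diameter, 21 mm tall, lying on the board on the side away from the robot. The point is 10 mm above its underside
- board: the pale refractory board, a fixed slab 240 x 300 x 25 mm on the bench on which the flasks stand in a row along its y, about 100 mm apart. Origin: centre of its underside
- machine: the casting table: a fixed grey cabinet 240 x 260 mm with a steel deck 100 mm above the bench, the sprung ring on the -y part of the deck (35 mm from its middle), a brass valve and a round gauge (up to 160 mm above the bench) 95 mm to +y of the middle. Origin: centre of its underside
Not all that is in view belongs to the job. Leave any blue look-alike of the part that bears flask_center alone.

How it is judged:
By the outcome, as a careful person would: the job done as asked, in the order asked, and still so for the second after the job is handed in, while the arm keeps its last pose, push and grip.
It also fails if it takes over 51 s, if anything falls off the work surface, if the arm or the gripper's body presses on something with over 40 N, if the wrist force passes 120 N, or if a joint passes its speed limit or range.

## Working session

There is one attempt and no reset: what is moved stays moved. The work goes in short steps, Python scripts to look and compute and a tool call to move; the robot and the scene stay as the last step left them, time stands still between calls to the robot, and variables do not carry over. Pictures are saved under pics/ and viewed, at most 10 in all, crops included, and the job is handed in when it is done.

Besides the shell and the picture viewer there is one more tool, called after "Call:" as name(argument=value, ...), one argument or row to a line, values as JSON. jog_arm: Moves the arm, as the interface text tells. Its arguments: {"type":"object","properties":{"increments":{"type":"array"}},"required":["increments"]}

```bash
mkdir -p pics; cat > h.py <<'E'
import numpy as np, cv2
from workcell import get_obs, get_image, job, models
from scipy.spatial.transform import Rotation as R
def c2w(im,obs):
    if 'cam_to_world' in im: return np.array(im['cam_to_world'])
    T=np.eye(4);T[:3,:3]=R.from_rotvec(obs['orientation']).as_matrix();T[:3,3]=obs['ee_pos']
    return T@np.array(im['tool_from_camera'])
def cloud(im,obs=None):
    d=im['depth'];v,u=np.mgrid[0:480,0:640]
    P=np.stack([(u-im['cx'])/im['fx']*d,-(v-im['cy'])/im['fy']*d,-d,np.ones_like(d)],-1)
    W=P@c2w(im,obs).T
    W[d<=0]=np.nan
    return W[...,:3]
def circ(xy):
    A=np.c_[2*xy,np.ones(len(xy))];s=np.linalg.lstsq(A,(xy**2).sum(1),rcond=None)[0]
    return s[:2],np.sqrt(s[2]+s[:2]@s[:2])
E
cat > a.py <<'E'
from h import *
o=get_obs();print({k:np.round(v,3) for k,v in o.items()})
ims=[]
for c in ['scene','side','wrist']:
    o=get_obs();im=get_image(c);ims.append(im['pixels']);W=cloud(im,o)
    print(c,[k for k in im if k not in('pixels','depth')])
    for n in ['flask_center','big_flask_center','small_flask_center','ring','sprue_base_center','board','machine']:
        for r in models.look_for(n,c)[:3]: print(n,round(r['p'],2),np.round(r['centre']))
        for r in models.regions_of(n,c)[:2]:
            P=W[r['region']];P=P[~np.isnan(P[:,0])]
            if len(P)>20: 
                v,u=np.nonzero(r['region'])
                print('   reg',round(r['p'],2),len(P),'px',int(u.mean()),int(v.mean()),np.round(np.percentile(P,[2,50,98],axis=0)).tolist())
cv2.imwrite('pics/a.png',cv2.resize(np.vstack([np.hstack(ims[:2]),np.hstack([ims[2],ims[2]*0])]),(800,600)))
E
python3 a.py
```

```text
{'t': np.float64(0.0), 'qpos': array([-0.019,  0.424,  1.631, -0.   ,  1.089, -0.019]), 'qvel': array([-0.   , -0.   , -0.   , -0.001, -0.002, -0.   ]), 'joint_torque': array([ 1.0000e-03, -5.4462e+01, -2.7367e+01,  6.4000e-02,  2.3000e-02,
       -0.0000e+00]), 'ee_pos': array([6.24447e+02, 3.80000e-02, 2.21911e+02]), 'orientation': array([-2.221e+00, -2.221e+00,  2.000e-03]), 'ft_force': array([-0.675, -0.179,  0.013]), 'moment': array([ 0.012,  0.005, -0.032]), 'grasp_force': np.float64(0.0), 'width': np.float64(87.654)}
scene ['fx', 'fy', 'cx', 'cy', 'cam_to_world']
flask_center 0.88 [ 606. -459.   84.]
flask_center 0.66 [ 543. -286.  108.]
   reg 0.85 730 px 246 387 [[575.0, -477.0, 6.0], [605.0, -457.0, 85.0], [622.0, -431.0, 93.0]]
big_flask_center 0.57 [522. -96. 110.]
   reg 0.81 1125 px 307 244 [[479.0, -122.0, 34.0], [518.0, -97.0, 107.0], [547.0, -52.0, 118.0]]
small_flask_center 0.71 [ 507. -198.   97.]
   reg 0.98 424 px 280 272 [[486.0, -205.0, 31.0], [508.0, -193.0, 99.0], [520.0, -170.0, 117.0]]
ring 0.4 [574. 140. 128.]
   reg 0.47 8214 px 298 301 [[434.0, -328.0, 1
[... 2467 characters left out ...]
.0, 140.0, 132.0], [577.0, 146.0, 145.0]]
sprue_base_center 0.95 [622. -90.  42.]
sprue_base_center 0.51 [544. 122.  98.]
   reg 0.92 2766 px 322 295 [[597.0, -123.0, 26.0], [624.0, -89.0, 40.0], [652.0, -65.0, 46.0]]
board 0.92 [ 573. -120.   30.]
board 0.66 [ 541. -258.   50.]
   reg 0.95 25209 px 267 326 [[430.0, -309.0, 11.0], [575.0, -124.0, 24.0], [663.0, -28.0, 26.0]]
   reg 0.35 4344 px 190 294 [[474.0, -104.0, 28.0], [510.0, -60.0, 102.0], [547.0, -48.0, 115.0]]
machine 0.94 [544. 122.  99.]
   reg 0.7 42888 px 208 60 [[428.0, 79.0, 98.0], [548.0, 119.0, 100.0], [663.0, 154.0, 132.0]]
   reg 0.69 1593 px 190 424 [[488.0, -204.0, 79.0], [507.0, -185.0, 111.0], [519.0, -168.0, 115.0]]
```

View pics/a.png

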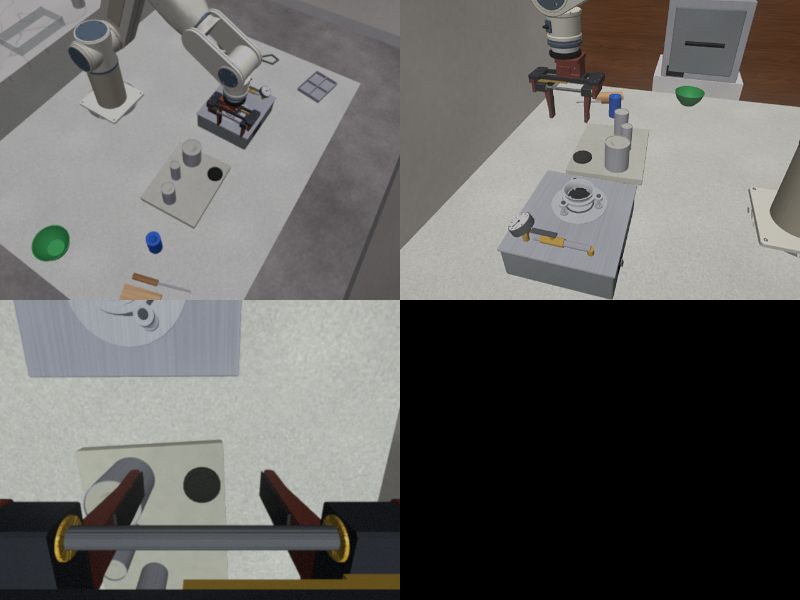

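The pictures show the blue decoy at scene (154,242), the medium flask at the -y end of the board at scene (168,193), the small one at (175,170) and the big one at (192,152). The ring is at (579,195) in the side view. Next I refine the tops from the two fixed views.

```bash
cat > b.py <<'E'
from h import *
o=get_obs();im=get_image('wrist');print(o['t'],im['fx'],im['cx'],im['cy']);print(np.round(im['tool_from_camera'],3))
for c in ['scene','side']:
    im=get_image(c);W=cloud(im)
    for nm,ctr,zr,r in [('flask',(536,-280),(109,122),45),('ring',(545,183),(139,152),60)]:
        m=(np.hypot(W[...,0]-ctr[0],W[...,1]-ctr[1])<r)&(W[...,2]>zr[0])&(W[...,2]<zr[1])
        P=W[m];h=cv2.convexHull(P[:,:2].astype(np.float32))
        print(c,nm,len(P),'z',np.round(np.percentile(P[:,2],[5,50,95]),1),'minEncl',cv2.minEnclosingCircle(h),'circfit hull',circ(h[:,0].astype(float)))
E
python3 b.py
```

```text
2.25 374.93014590346996 322.6067086920545 233.3565841416731
[[ 0.00000e+00  9.60000e-01  2.80000e-01  7.59140e+01]
 [ 1.00000e+00 -0.00000e+00 -0.00000e+00 -1.40000e-02]
 [-0.00000e+00  2.80000e-01 -9.60000e-01 -1.61576e+02]
 [ 0.00000e+00  0.00000e+00  0.00000e+00  1.00000e+00]]
scene flask 333 z [109.7 113.6 117.7] minEncl ((536.5534057617188, -278.4510498046875), 26.662921905517578) circfit hull (array([ 536.07010756, -278.86802004]), np.float64(25.705434859939913))
scene ring 2 z [148.2 148.9 149.7] minEncl ((578.931884765625, 185.45169067382812), 2.434842109680176) circfit hull (array([304.71084259,  45.15061439]), np.float64(308.03817754359125))
side flask 217 z [109.8 112.4 114.8] minEncl ((533.5650634765625, -277.1264343261719), 27.06429100036621) circfit hull (array([ 533.55000852, -277.47345021]), np.float64(26.033878336909666))
side ring 562 z [139.5 143.5 145.9] minEncl ((542.9892578125, 177.45620727539062), 37.408355712890625) circfit hull (array([543.2649412 , 177.46029097]), np.float64(36.524698372089986))
```

Call:
jog_arm(
  increments=[0,0,0,-35,-11,2,100,0,0,0,-35,-11,2,100,0,0,0,-35,-11,2,100,0,0,0,-35,-11,2,100,0,0,0,-35,-11,2,100,0,0,0,-35,-11,2,100,0,0,0,-35,-11,2,100,0,0,0,-33,-12,2,100,0,0,0,0,0,0,100,0,0,0,0,0,0,100],
)

```text
t: 3.65
ee_pos: [536.1, -277.6, 206.7]
orientation: [-2.222, -2.221, -0.0]
ft_force: [0.0, 1.0, 0.5]
width: 87.8
grasp_force: 0.0
```

```bash
cat > c.py <<'E'
from h import *
import sys
name,ctrx,ctry,z0,z1,r=sys.argv[1],*map(float,sys.argv[2:7])
o=get_obs();im=get_image('wrist');W=cloud(im,o);print(o['t'],np.round(o['ee_pos'],1),np.round(o['orientation'],3))
m=(np.hypot(W[...,0]-ctrx,W[...,1]-ctry)<r)&(W[...,2]>z0)&(W[...,2]<z1)
P=W[m];h=cv2.convexHull(P[:,:2].astype(np.float32))
v,u=np.nonzero(m)
print(len(P),'px',u.min(),u.max(),v.min(),v.max(),'z',np.round(np.percentile(P[:,2],[5,50,95]),1),'minEncl',cv2.minEnclosingCircle(h),'fit',circ(h[:,0].astype(float)))
p=im['pixels'].copy();cv2.imwrite('pics/%s.png'%name,p)
E
python3 c.py w1 535 -278 109 121 45
```

```text
3.65 [ 536.1 -277.6  206.7] [-2.222 -2.221 -0.   ]
3355 px 286 357 204 273 z [110.1 112.6 114.8] minEncl ((535.639892578125, -280.8796081542969), 25.76749038696289) fit (array([ 535.54506184, -280.81285925]), np.float64(25.486087946093438))
```

View pics/w1.png

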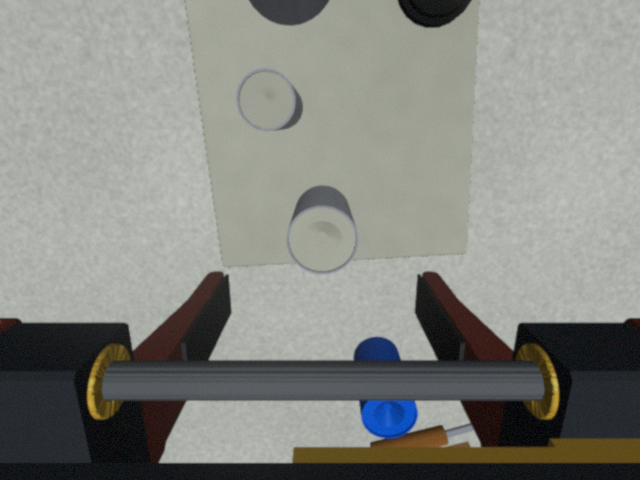

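The flask rim is at pixel (322,240), 51 mm across, with its top at z ≈ 113–115, which matches the text. Nothing stands near the fingers. Descending and gripping.

Call:
jog_arm(
  increments=[0,0,0,-2,-0.5,25,100,0,0,0,0,0,30,100,0,0,0,0,0,30,100,0,0,0,0,0,30,100,0,0,0,0,0,19,100,0,0,0,0,0,0,100,0,0,0,0,0,0,0,0,0,0,0,0,0,0,0,0,0,0,0,0,0,0,0,0,0,0,0,0,0,0,0,0,0,0,0,0,0,0,0,0,0,0],
)

```text
t: 5.2
ee_pos: [535.6, -280.2, 73.1]
orientation: [2.221, 2.221, 0.0]
ft_force: [-1.3, 0.5, 5.4]
width: 50.7
grasp_force: 30.0
```

Call:
jog_arm(
  increments=[0,0,0,0,0,-10,0,0,0,0,0,0,-30,0,0,0,0,0,0,-40,0,0,0,0,0,0,-40,0,0,0,0,0,0,-30,0,0,0,0,0,0,-10,0,0,0,0,0,0,0,0],
)

```text
t: 6.08
ee_pos: [535.3, -279.8, 232.5]
orientation: [-2.221, -2.221, -0.0]
ft_force: [-0.4, 1.4, -3.9]
width: 50.6
grasp_force: 30.0
```

Call:
jog_arm(
  increments=[0,0,0,20,1,0,0,0,0,0,35,1,0,0,0,0,0,37,1,0,0,0,0,0,37,1,0,0,0,0,0,37,1,0,0,0,0,0,37,1,0,0,0,0,0,37,1,0,0,0,0,0,37,1,0,0,0,0,0,37,0,0,0,0,0,0,36,0,0,0,0,0,0,20,0,0,0,0,0,0,0,0,0,0],
)

```text
t: 7.58
ee_pos: [542.7, 91.3, 231.8]
orientation: [-2.218, -2.223, 0.002]
ft_force: [-0.5, -0.0, -3.7]
width: 50.6
grasp_force: 30.0
```

```bash
python3 c.py w2 543 178 137 152 50; python3 -c "
from h import *
o=get_obs();print(np.round(o['ft_force'],2),np.round(o['moment'],2),o['width'],o['grasp_force'])
for r in models.look_for('ring','wrist'):print(r)
im=get_image('side')
W=cloud(im);m=(np.hypot(W[...,0]-543,W[...,1]-178)<45)&(W[...,2]>139)&(W[...,2]<152);h=cv2.convexHull(W[m][:,:2].astype(np.float32));print(circ(h[:,0].astype(float)))
cv2.imwrite('pics/s2.png',im['pixels'])"
```

```text
7.575 [542.7  91.3 231.8] [-2.218e+00 -2.223e+00  2.000e-03]
4985 px 248 384 41 169 z [137.8 142.6 145.1] minEncl ((538.27001953125, 180.13014221191406), 44.63208770751953) fit (array([544.13059205, 176.8085489 ]), np.float64(37.95724973293548))
[-0.61 -0.3  -4.42] [-0.   -0.01 -0.  ] 50.5811018715474 29.998450577259064
{'centre': [547.4, 183.6, 140.2], 'p': 0.9}
(array([543.19744768, 177.76606205]), np.float64(36.62460982653206))
```

View pics/w2.png

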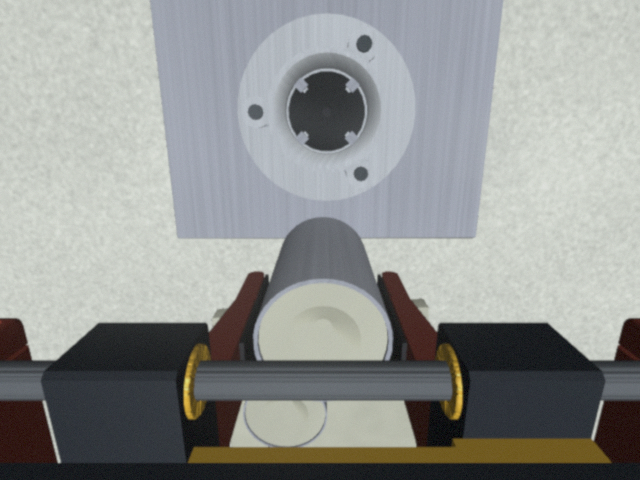

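View pics/s2.png

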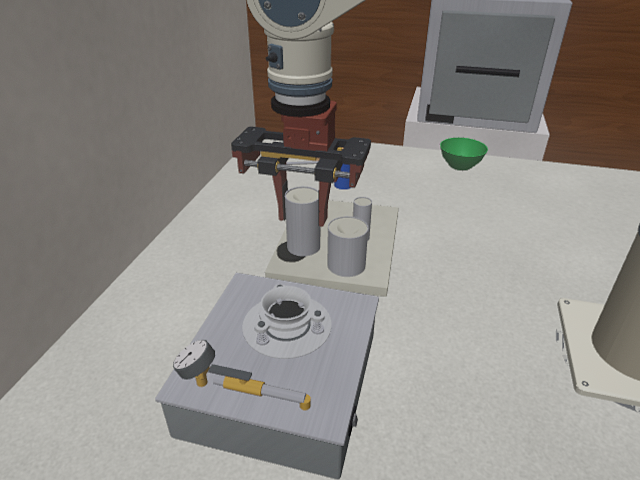

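```bash
cat > d.py <<'E'
from h import *
o=get_obs();im=get_image('wrist');W=cloud(im,o);T=c2w(im,o);p=o['ee_pos']
g=cv2.cvtColor(im['pixels'],cv2.COLOR_BGR2GRAY)
def ray(u,v,z):
    d=T[:3,:3]@np.array([(u-im['cx'])/im['fx'],-(v-im['cy'])/im['fy'],-1]);return T[:3,3]+d*(z-T[2,3])/d[2]
dark=((g<75)).astype(np.uint8);dark[190:]=0;dark[:,:270]=0;dark[:,390:]=0;dark[:60]=0
dark=cv2.morphologyEx(dark,cv2.MORPH_CLOSE,np.ones((3,3)))
cs,_=cv2.findContours(dark,cv2.RETR_EXTERNAL,cv2.CHAIN_APPROX_NONE);c=max(cs,key=cv2.contourArea)
h=cv2.convexHull(c)[:,0].astype(float);print('hole',cv2.fitEllipse(h.astype(np.float32)))
for z in (130,137,145): print(z,circ(np.array([ray(u,v,z)[:2] for u,v in h])))
P=W.reshape(-1,3)
for lo,hi in((142,150),(143.5,150)):
    m=(np.hypot(P[:,0]-543,P[:,1]-178)<42)&(P[:,2]>lo)&(P[:,2]<hi);hh=cv2.convexHull(P[m][:,:2].astype(np.float32))
    print('lip',circ(hh[:,0].astype(float)))
m=(np.hypot(P[:,0]-p[0],P[:,1]-p[1])<32)&(abs(P[:,2]-(p[2]+42))<6)
Q=P[m];print('top',len(Q),np.round(np.percentile(Q[:,2],[5,50,95]),1))
hh=cv2.convexHull(Q[:,:2].astype(np.float32))[:,0].astype(float);hh=hh[hh[:,1]>p[1]]
print('held flask - tcp',circ(hh)[0]-p[:2],circ(hh)[1])
E
python3 d.py
```

```text
hole ((325.05224609375, 107.68378448486328), (73.62071990966797, 78.03943634033203), 0.855743408203125)
130 (array([544.83236097, 175.07570278]), np.float64(24.663270099841743))
137 (array([544.79269399, 174.81761386]), np.float64(24.008918149225597))
145 (array([544.74736029, 174.52265509]), np.float64(23.261087348516625))
lip (array([544.8523758 , 175.09836941]), np.float64(36.41000865305895))
lip (array([544.81586518, 175.0842375 ]), np.float64(36.350431758287705))
top 9071 [269.  271.7 275.3]
held flask - tcp [  0.1189729  -13.91612659] 38.66873178983791
```

Both views give the same flask-to-ring displacement (455.5 mm in y, about 9.4 mm in x). That puts the TCP target at about (544.9, 175.5).

Call:
jog_arm(
  increments=[0,0,0,20,0.5,0,0,0,0,0,30,1,0,0,0,0,0,24,0.5,5,0,0,0,0,10,0,10,0,0,0,0,0,0,10,0,0,0,0,0,0,6,0,0,0,0,0,0,0,0,0,0,0,0,0,0,0],
)

```text
t: 8.78
ee_pos: [545.7, 173.6, 201.9]
orientation: [2.222, 2.22, 0.0]
ft_force: [0.7, 0.0, -3.3]
width: 50.8
grasp_force: 30.0
```

```bash
python3 -c "
from h import *
o=get_obs();print(o['t'],o['ee_pos'],o['orientation'],o['ft_force'],o['moment'])
im=get_image('side');im2=get_image('scene')
cv2.imwrite('pics/s3.png',np.hstack([cv2.resize(im['pixels'][150:350,190:390],(400,400)),cv2.resize(im2['pixels'][90:290,280:480],(400,400))]))"
```

```text
8.775 [545.73701187 173.56151946 201.8720555 ] [2.22218294e+00 2.22043575e+00 3.90342437e-04] [ 0.67250203  0.01152094 -3.30122119] [0.00651995 0.01009811 0.02569067]
```

View pics/s3.png

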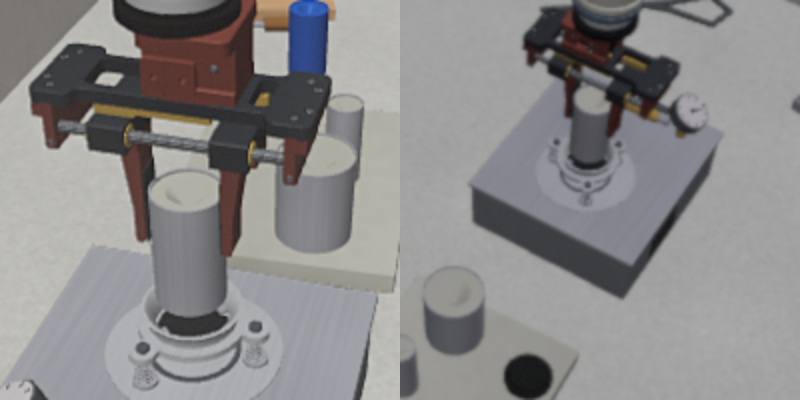

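The flask hangs upright over the ring mouth (side crop: flask axis at column ~189, ring centre at ~194). I correct by about 1 mm in x and 2 mm in y, then lower it slowly.

Call:
jog_arm(
  increments=[0,0,0,1.8,-1.1,2,0,0,0,0,0,0,4,0,0,0,0,0,0,4,0,0,0,0,0,0,3,0,0,0,0,0,0,0,0],
)

```text
t: 9.5
ee_pos: [544.2, 175.8, 188.3]
orientation: [-2.221, -2.221, 0.001]
ft_force: [-0.1, -0.0, -3.8]
width: 50.6
grasp_force: 30.0
```

Call:
jog_arm(
  increments=[0,0,0,0,0,2,0,0,0,0,0,0,2,0,0,0,0,0,0,0,0,0,0,0,0,0,0,0],
)

```text
t: 10.0
ee_pos: [544.4, 175.8, 184.7]
orientation: [2.221, 2.221, 0.0]
ft_force: [-0.3, 1.0, -3.9]
width: 51.0
grasp_force: 30.0
```

Call:
jog_arm(
  increments=[0,0,0,0,0,2,0,0,0,0,0,0,1.5,0,0,0,0,0,0,0,0],
)

```text
t: 10.38
ee_pos: [544.2, 175.8, 181.0]
orientation: [-2.221, -2.221, 0.0]
ft_force: [0.4, 0.4, -3.0]
width: 50.7
grasp_force: 30.0
```

Call:
jog_arm(
  increments=[0,0,0,0,0,1,0,0,0,0,0,0,1,0,0,0,0,0,0,0,0],
)

```text
t: 10.75
ee_pos: [544.3, 175.8, 179.1]
orientation: [-2.221, -2.221, 0.0]
ft_force: [0.6, 0.7, -3.2]
width: 50.7
grasp_force: 30.0
```

Call:
jog_arm(
  increments=[0,0,0,0,0,1,0,0,0,0,0,0,1,0,0,0,0,0,0,0,0],
)

```text
t: 11.12
ee_pos: [544.5, 175.9, 177.6]
orientation: [2.221, 2.221, 0.0]
ft_force: [-1.4, 0.7, 2.4]
width: 50.5
grasp_force: 30.0
```

The foot touched the seat at TCP z ≈ 178, so the foot is at 130 as expected, and the side forces are small. Carrying weight reads −3.8 N, so springs plus pad = Fz + 3.8. Now pushing down.

Call:
jog_arm(
  increments=[0,0,0,0,0,1.5,0,0,0,0,0,0,1.5,0,0,0,0,0,0,0,0],
)

```text
t: 11.5
ee_pos: [544.5, 175.9, 174.2]
orientation: [2.221, 2.221, 0.0]
ft_force: [-2.0, -1.1, 3.5]
width: 50.6
grasp_force: 30.0
```

Call:
jog_arm(
  increments=[0,0,0,0,0,1,0,0,0,0,0,0,1,0,0,0,0,0,0,0,0],
)

```text
t: 11.88
ee_pos: [544.5, 175.9, 172.4]
orientation: [2.221, 2.221, 0.0]
ft_force: [-1.3, -0.1, 6.1]
width: 50.8
grasp_force: 30.0
```

Call:
jog_arm(
  increments=[0,0,0,0,0,1,0,0,0,0,0,0,1,0,0,0,0,0,0,0,0],
)

```text
t: 12.25
ee_pos: [544.5, 175.9, 171.0]
orientation: [2.221, 2.221, 0.001]
ft_force: [-4.5, 0.1, 11.9]
width: 50.8
grasp_force: 30.0
```

Call:
jog_arm(
  increments=[0,0,0,0,0,1,0,0,0,0,0,0,0,0,0,0,0,0,0,0,0],
)

```text
t: 12.62
ee_pos: [544.5, 175.9, 170.4]
orientation: [2.221, 2.221, 0.001]
ft_force: [-5.5, -1.0, 13.9]
width: 50.9
grasp_force: 30.0
```

```bash
python3 -c "
from h import *
F=[];Z=[]
for i in range(6):
    o=get_obs();F.append(o['ft_force']);Z.append(o['ee_pos']);im=get_image('side')
print(o['t'],np.mean(F,0),np.std(F,0),np.mean(Z,0),o['moment'],o['width'])
W=cloud(im);p=o['ee_pos'];m=(np.hypot(W[...,0]-p[0],W[...,1]-p[1])<20)&(W[...,2]>190)&(W[...,2]<225)
print('top z',np.percentile(W[m][:,2],[10,50,90]))
cv2.imwrite('pics/s4.png',cv2.resize(im['pixels'][150:350,190:390],(500,500)))"
```

```text
12.875 [-5.0547428  -1.18659929 13.77394019] [0.37905932 0.26965987 0.17799397] [544.51867059 175.91074367 170.36256007] [-0.21212841  1.06179596  0.01183447] 50.94700691632618
top z [203.61737231 209.71502471 211.09915413]
```

View pics/s4.png

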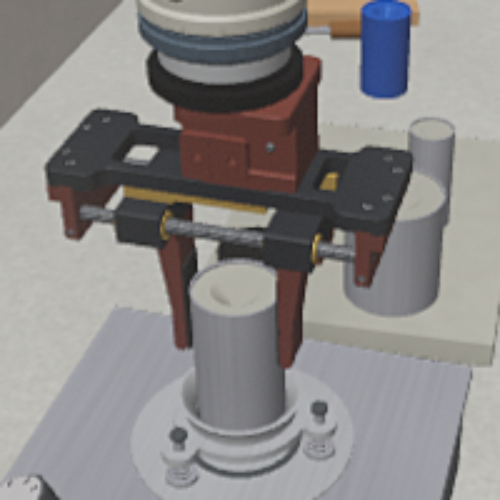

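The flask is seated upright in the ring, and its top agrees with no slip in the grip. There is a −5 N sideways push in x, so I relieve it and lean a little more.

Call:
jog_arm(
  increments=[0,0,0,0,-0.7,0,0,0,0,0,0,0,0,0,0,0,0,0,0,0,0],
)

```text
t: 13.3
ee_pos: [544.4, 175.9, 170.5]
orientation: [2.221, 2.221, 0.002]
ft_force: [-4.3, -2.5, 13.2]
width: 50.6
grasp_force: 30.0
```

Call:
jog_arm(
  increments=[0,0,0,0,0,0.8,0,0,0,0,0,0,0,0,0,0,0,0,0,0,0],
)

```text
t: 13.68
ee_pos: [544.5, 175.9, 170.0]
orientation: [2.221, 2.221, 0.003]
ft_force: [-4.3, -1.3, 14.7]
width: 51.1
grasp_force: 30.0
```

Call:
jog_arm(
  increments=[0,0,0,0,-0.5,1,0,0,0,0,0,0,0,0,0,0,0,0,0,0,0,0,0,0,0,0,0,0],
)

```text
t: 14.18
ee_pos: [544.4, 175.9, 169.4]
orientation: [2.22, 2.22, 0.004]
ft_force: [-4.0, -2.2, 16.7]
width: 51.0
grasp_force: 30.0
```

Springs plus pad now come to about 20.5 N. With roughly 8.6 mm of ring travel, the pad is squeezed about 3.5 mm. A brief hold to check it's steady, then I hand in.

Call:
jog_arm(
  increments=[0,0,0,0,0,0,0,0,0,0,0,0,0,0,0,0,0,0,0,0,0,0,0,0,0,0,0,0,0,0,0,0,0,0,0,0,0,0,0,0,0,0,0,0,0,0,0,0,0,0,0,0,0,0,0,0],
)

```text
t: 15.18
ee_pos: [544.4, 175.9, 169.4]
orientation: [2.22, 2.22, 0.004]
ft_force: [-3.5, -2.0, 17.2]
width: 51.1
grasp_force: 30.0
```

```bash
python3 -c "
from workcell import job
print(job.close_job())"
```

```text
the job is handed in; nothing more can be done
None
```

The middle-sized flask stands upright in the ring, pour hole up, still gripped and held down with about 21 N from springs and pad. I estimate the pad is squeezed about 3.5 mm. The other flasks and the rubber base were not touched, and the job was handed in at about 15 s; it gave no verdict.

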